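Brush out a tilted port and hold its cover flush

ROBOT

A 6-joint arm with a two-finger parallel gripper is mounted at the origin on the work surface. World frame = base frame: x ahead of the robot, y to its left, z up, the work surface at z = 0. Lengths are in m, angles in rad, forces in N, time in s.
With the tool pointing down it reaches from about 0.375 to 0.975 m from the base axis. Payload 3.8 kg.
Tool frame: the origin (TCP) lies midway between the tips of the shut fingers; the grasp point (between the pads) lies 19 mm behind it; z points along the fingers, y is the line along which they close (so a half turn about z gives the same grasp; the last joint's range is limited). The gripper opens to 88 mm and grips with 3 to 60 N. Pads are 18 mm wide; open, the fingers measure 123 mm over their backs; the gripper's body (75 mm by 187 mm) begins 45 mm behind the grasp point.
Start: joints at [-1.259, 0.264, 1.604, -0, 1.274, -0.037], TCP at [0.231, -0.634, 0.239] pointing down, gripper open.
Joint ranges: [-2.63, 2.63], [-0.94, 2.18], [0.31, 2.57], [-1.31, 4.45], [0, 2.66], [-2.55, 2.55]. Speed limits (rad/s): [2.57, 2.57, 3.14, 3.14, 3.14, 3.14].

INTERFACE

Orientations are given as a rotation vector (axis times angle).
In Python, from cell import manip, inverse_kinematics, cams, order gives the robot as it stands. Calls block until the motion is done:
- manip.move_pose(position, orientation): joint-space move of the TCP to a pose.
- manip.move_linear(position, rate=0.15, rot=None): straight line of the TCP; rot=None keeps the orientation; rate is the mean speed in m/s.
- manip.set_joints(angles): joint-space move.
- manip.set_gripper(opening, force=None): finger opening in m; force is the grip in N (None keeps the last); returns when the fingers have stopped.
- manip.dwell(seconds).
- inverse_kinematics(position, orientation): joint angles nearest the present ones, or None.
- manip.state(): the state.
- cams.capture(name): name is "side" or "top" or "wrist"; returns a dict with "image" (384x512x3 uint8, blue, green, red), "z_map" (384x512 float32, m along the optical axis (not along the pixel's ray), 0 where there is no reading), "intrinsics" (3x3 intrinsics, pixels), "position" and "orientation" of the camera in the world; the wrist camera has in their place "T_tool_cam" (4x4, takes a point from camera to tool coordinates, whose origin is the TCP and whose axes are the flange's). Camera axes: x right, y down, z forward; pixel columns grow to the right and rows downward; lengths in m; the calibration is good to about 2 mm. A picture is of the moment at which its call begins: read the wrist's pose just before it.
A pose or a line that the arm cannot do raises manip.IKError and nothing moves.
- order.close_job(): hands the job in; it is judged then, once.
The state is a dict: "clock": time; "joint_pos": joint angles; "joint_velocities": joint speeds; "tau": joint torques, N m; "tool_pos": TCP position; "tcp_rot": TCP orientation; "contact_force": force on the tool from outside, world axes, zero at the start; "moment": the same for the moment, N m; "gripper_width": finger opening in m; "grasp_force": force on a finger pad.
Only numpy, scipy, OpenCV 4.12 (cv2) and the standard library are available. Lean on these libraries where they do the work, as an engineer would, in place of code of your own. Each camera call takes 0.05 s, during which the arm holds its last target. There are 200 camera calls.

TASK

Take the brush from its stand and scrub the port of the tilted casting: push the bristles right down near the bottom, draw them up to the mouth, push them down again, then set the brush fully back upright in its stand. Then take the cover by its yellow grip, tilt it to match the sloped face and hold it flush on the face, centred over the port with its long side along the long side of the face, pressing with about 10 N. Finish while still gripping and pressing the cover; do not let go, and leave the bottle, the can and the wrench where they are.

Things in the scene. Friction and masses are not known exactly. Their poses are not given: they have to be found in the camera images.
- fixture: blue tilting fixture fixed to the bench: base plate 150 x 130 x 12 mm and two cheeks (outer faces 59 mm either side of the middle, 85 mm high) carrying the aluminium casting between them on a level hinge 66 mm up, locked: it does not give when pushed. Origin: centre of the underside, z up, y along the hinge. Place and yaw vary.
- port_mouth (a point): mouth centre of a blind round port (46 mm wide, 60 mm deep, square to the face) in the sloped 100 x 84 mm top face of the aluminium casting, about 105 mm above the bench. z: the face's outward normal and port axis; x: the face's long side, its -x end low and towards the robot; y: short side, level. The slope, 0.12 to 0.32 rad, varies.
- stand: red round brush stand fixed on the bench: upright tube 48 mm outside and 34 mm inside diameter, rim 100 mm above the bench, on a 96 mm wide foot. Origin: centre of its underside, z up. It stands to the left or to the right of the fixture.
- brush: upright brush, 150 mm long, 80 g. Origin: bristle end; z along the axis to the handle. Along z: stiff brass bristles 24 mm wide to 50 mm, 8 mm shaft, black cone growing from 68 mm to 28 mm wide at 82-86 mm (centres it in the stand), black flange 44 mm wide at 86-91 mm, orange round handle 18 mm wide at 91-150 mm. Home, the flange sits on the stand's rim, origin 14 mm above the bench.
- brush_tip (a point): the bristle end of the brush, on its axis (the same point as the origin of the brush).
- cover: steel cover plate 90 (x) x 70 (y) x 6 mm, about 0.2 kg, lying flat on the bench on the other side of the fixture from the brush stand. Origin: centre of its underside; z up out of the plate. A yellow upright bar grip stands on its middle: 40 mm along x, 14 mm thick along y, from 6 to 51 mm above the underside.
- oil_bottle: bystander: yellow oil bottle, 60 mm diameter, 150 mm tall. Origin: centre of its underside.
- can: bystander: red can, 72 mm diameter, 100 mm tall. Origin: centre of its underside.
- wrench: bystander: steel wrench lying flat near the robot. Its origin lies on its underside.
Mind the look-alikes: they are no part of the job. What is meant by the brush is not red, and is the larger of those in its own colour. Leave any brown or purple look-alike of the cover alone.

How it is judged:
By the outcome, as a careful person would: the job done as asked, in the order asked, and still so for the second after the job is handed in, while the arm keeps its last pose, push and grip.
It also fails if it takes over 72 s, if anything falls off the work surface, if the arm or the gripper's body presses on something with over 40 N, if the wrist force passes 120 N, or if a joint passes its speed limit or range.

## Working session

There is one attempt and no reset: what is moved stays moved. The work goes in short steps, each a Python script; the robot and the scene stay as the last script left them, time stands still between calls to the robot, and variables do not carry over. Pictures are saved under pics/ and viewed, at most 10 in all, crops included, and the job is handed in when it is done.

```bash
ls; mkdir -p pics
cat > h.py <<'E'
import numpy as np, cv2
from scipy.spatial.transform import Rotation as R
from cell import manip, inverse_kinematics, cams, order
def rotm(o):
    o=np.array(o,float)
    return o if o.shape==(3,3) else (R.from_rotvec(o) if o.size==3 else R.from_quat(o)).as_matrix()
def cap(name):
    s=manip.state(); c=cams.capture(name)
    if 'T_tool_cam' in c:
        T=np.eye(4);T[:3,:3]=rotm(s['tcp_rot']);T[:3,3]=s['tool_pos'];T=T@np.array(c['T_tool_cam'])
        Rm,p=T[:3,:3],T[:3,3]
    else: Rm,p=rotm(c['orientation']),np.array(c['position'])
    K=np.array(c['intrinsics']); z=c['z_map']; v,u=np.indices(z.shape)
    P=np.stack([(u-K[0,2])/K[0,0]*z,(v-K[1,2])/K[1,1]*z,z],-1)@Rm.T+p
    P[z==0]=np.nan
    return c['image'],P,(Rm,p,K)
E
cat > a.py <<'E'
from h import *
for n in ('top','side'):
    im,P,(Rm,p,K)=cap(n); cv2.imwrite(f'pics/{n}.png',cv2.resize(im,(800,600))); np.savez(f'{n}.npz',im=im,P=P,R=Rm,p=p,K=K)
    print(n,p,Rm.round(2).tolist())
s=manip.state();print({k:np.round(v,3).tolist() for k,v in s.items()})
E
python3 a.py
```

```text
pics
top [ 0.41740798 -0.02650283  1.11910308] [[-0.01, -0.99, 0.17], [-1.0, 0.01, 0.01], [-0.01, -0.17, -0.99]]
side [-0.01097509  0.74056364  0.86361584] [[-0.78, -0.38, 0.49], [-0.62, 0.5, -0.6], [-0.01, -0.78, -0.63]]
{'clock': 0.1, 'joint_pos': [-1.259, 0.265, 1.605, 0.0, 1.274, -0.037], 'joint_velocities': [-0.0, -0.002, -0.002, 0.0, 0.001, 0.0], 'tau': [0.0, -50.362, -35.807, 0.073, 0.023, -0.0], 'tool_pos': [0.231, -0.634, 0.238], 'tcp_rot': [-3.092, -0.545, 0.0], 'contact_force': [-0.627, -0.309, 0.051], 'moment': [-0.004, 0.022, 0.013], 'grasp_force': 0.0, 'gripper_width': 0.088}
```

View pics/top.png

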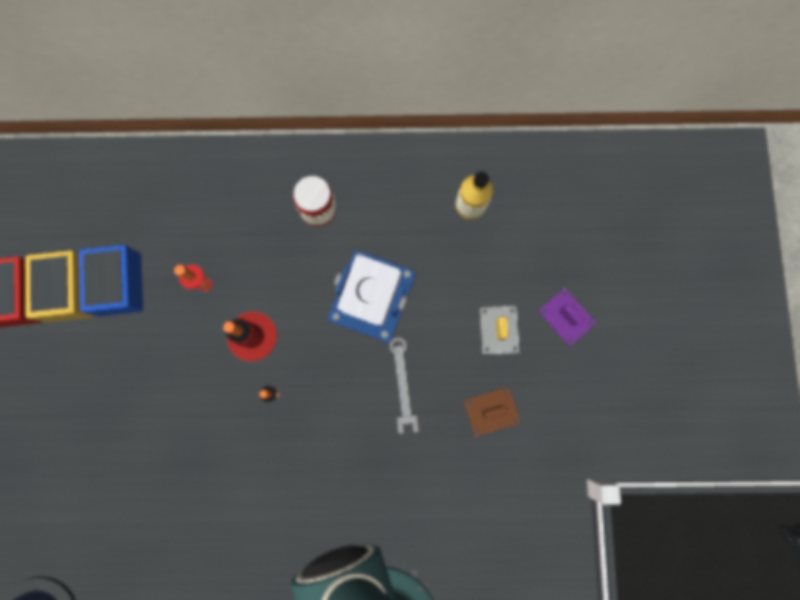

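View pics/side.png

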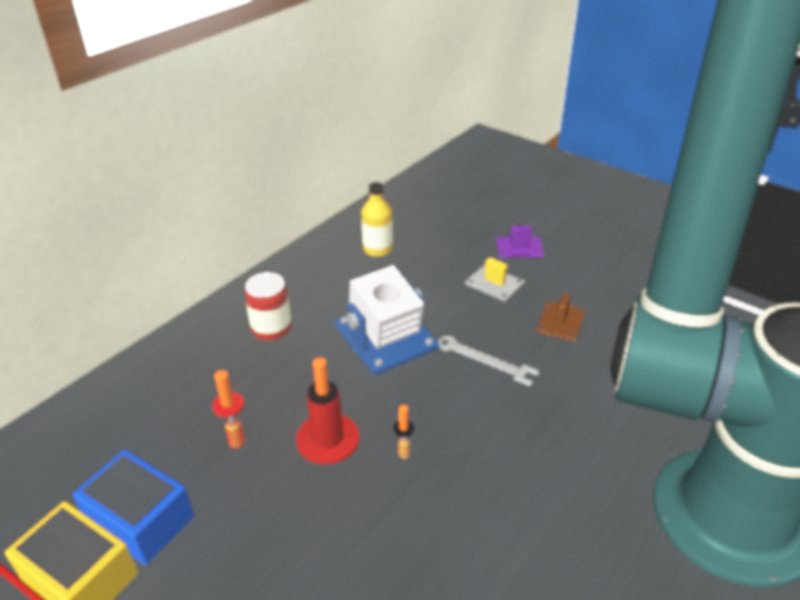

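Brush candidates in the top view (800x600 pixels): orange handle with black flange in the red stand (238,330); red-flanged one (185,272); small black one (268,393). The brush is the one in the stand, not red and the larger of the black/orange pair. Cover: grey plate with yellow grip (500,330); the purple (568,317) and brown (492,410) ones are decoys. The fixture is at (370,292).

```bash
cat > b.py <<'E'
from h import *
for n,s in (('top',1),('side',0)):
    d=np.load(n+'.npz'); im,P=d['im'],d['P']; hsv=cv2.cvtColor(im,cv2.COLOR_BGR2HSV); H,S,V=cv2.split(hsv)
    z=P[...,2]
    def show(nm,m):
        q=P[m]; print(n,nm,len(q),np.median(q,0).round(4),q.min(0).round(3),q.max(0).round(3)) if len(q) else print(nm,0)
    org=(H>5)&(H<17)&(S>150)&(V>120)
    show('orange top',org&(z>0.135)); show('orange',org&(z>0.1))
    yel=(H>20)&(H<33)&(S>130)
    show('grip',yel&(z>0.035)&(z<0.08)&(P[...,0]>0.3)&(abs(P[...,1])<.5))
    red=((H<4)|(H>175))&(S>150)
    show('foot',red&(z<0.03)&(P[...,0]>0.35)&(P[...,0]<.6)&(P[...,1]>.0)&(P[...,1]<.4))
    blue=(H>100)&(H<120)&(S>120)&(abs(P[...,1])<.2)
    show('blue',blue&(z<.3)); 
    m=(S<40)&(V>120)&(z>.08)&(z<.13)&(P[...,0]>.4)&(abs(P[...,1]-.05)<.1); m=m&(P[...,0]<.72)
    show('face',m); q=P[m]; 
    for _ in range(4):
        c=q.mean(0); nn=np.linalg.svd(q-c)[2][2]; r=(q-c)@nn; q=q[abs(r)<.004]
    nn*=np.sign(nn[2]); print(c,nn,'slope',np.arccos(nn[2]),'dir',np.arctan2(nn[1],nn[0]),len(q))
    m2=(S<60)&(z>.003)&(z<.012)&(P[...,0]>.4)&(P[...,0]<.65)&(P[...,1]<-.1)&(P[...,1]>-.35); show('cover',m2)
    if m2.sum()>20: print(cv2.minAreaRect(P[m2][:,:2].astype(np.float32)*1000))
E
python3 b.py
```

```text
top orange top 90 [0.5799 0.2924 0.1526] [0.521 0.239 0.136] [0.637 0.349 0.168]
top orange 127 [0.6229 0.3313 0.1504] [0.415 0.196 0.102] [0.637 0.349 0.168]
top grip 58 [ 0.5358 -0.2277  0.0506] [ 0.517 -0.234  0.036] [ 0.552 -0.224  0.056]
top foot 437 [0.5166 0.2328 0.0082] [ 0.483  0.202 -0.002] [0.575 0.293 0.029]
top blue 549 [0.5611 0.0054 0.0133] [ 0.515 -0.069  0.001] [0.696 0.099 0.092]
top face 926 [0.6017 0.0165 0.1052] [ 0.542 -0.048  0.08 ] [0.662 0.077 0.119]
[0.59803702 0.01764495 0.10556979] [-0.14670705  0.05505546  0.98764667] slope 0.15734580975342016 dir 2.7825810586939714 780
top cover 1096 [ 0.5315 -0.2211  0.0047] [ 0.401 -0.348  0.003] [ 0.65  -0.101  0.012]
((525.2423095703125, -224.27806091308594), (246.6131591796875, 249.054443359375), 89.90646362304688)
side orange top 169 [0.5305 0.255  0.149 ] [0.518 0.239 0.135] [0.638 0.349 0.164]
side orange 350 [0.5325 0.2555 0.1333] [0.412 0.195 0.1  ] [0.638 0.35  0.164]
side grip 98 [ 0.5376 -0.227   0.0472] [ 0.515 -0.241  0.035] [ 0.805 -0.154  0.08 ]
side foot 732 [0.5132 0.2637 0.0055] [ 0.481  0.2   -0.001] [0.58  0.295 0.03 ]
side blue 796 [0.566  0.055  0.0104] [ 0.513 -0.035  0.002] [0.692 0.1   0.086]
side face 1070 [0.5994 0.0215 0.0994] [ 0.538 -0.047  0.08 ] [0.663 0.077 0.114]
[0.58756943 0.01508265 0.100552  ] [-0.12936266  0.07970955  0.98838843] slope 0.1525392411686949 dir 2.5893672964193852 453
side cover 246 [ 0.5201 -0.2224  0.0048] [ 0.416 -0.322  0.003] [ 0.633 -0.13   0.011]
((524.17626953125, -227.13925170898438), (196.44464111328125, 206.59620666503906), 86.83490753173828)
```

```bash
cat > c.py <<'E'
from h import *
c=cams.capture('wrist'); T=np.array(c['T_tool_cam']); print(T.round(3).tolist())
Rd=np.array([[1,0,0],[0,-1,0],[0,0,-1.]])
for n,tgt,h in (('cover',[.535,-.225,0],.30),('fix',[.60,.017,.1],.30),('brush',[.53,.247,.12],.28)):
    A=Rd@T[:3,:3]; f=A[:,2]; off=Rd@T[:3,3]
    cam=np.array(tgt)-f*h/abs(f[2]); tcp=cam-off
    print(n,tcp.round(3))
    manip.move_pose(tcp,R.from_matrix(Rd).as_rotvec())
    im,P,(Rm,p,K)=cap('wrist'); np.savez(f'w_{n}.npz',im=im,P=P,R=Rm,p=p,K=K)
    cv2.imwrite(f'pics/w_{n}.png',im)
    print(n,manip.state()['clock'])
ims=[np.load(f'w_{n}.npz')['im'] for n in ('cover','fix','brush')]
cv2.imwrite('pics/w3.png',np.vstack([np.hstack([cv2.resize(i,(400,300)) for i in ims[:2]]),np.hstack([cv2.resize(ims[2],(400,300)),np.zeros((300,400,3),np.uint8)])]))
E
python3 c.py
```

```text
[[-0.001, -0.948, -0.32, 0.084], [1.0, -0.001, 0.0, 0.001], [-0.0, -0.32, 0.948, -0.147], [0.0, 0.0, 0.0, 1.0]]
cover [ 0.552 -0.224  0.153]
cover 2.1083
fix [0.617 0.018 0.253]
fix 3.2083
brush [0.541 0.248 0.253]
brush 4.2167
```

View pics/w3.png

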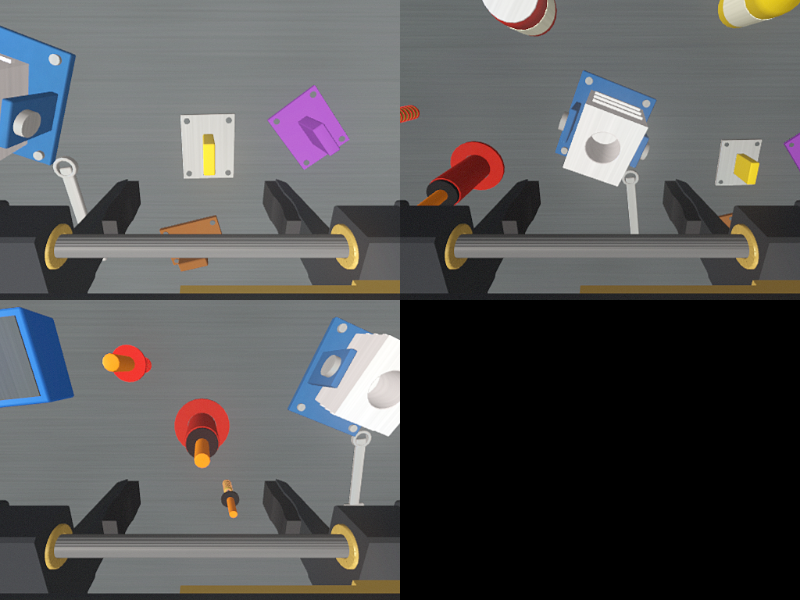

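The wrist crops confirm it: the cover (205,150 in panel 1) has a yellow grip along x, the casting face with its port is at (600,147) in panel 2, and the brush, orange handle with black flange, is in the red stand at (202,440) in panel 3, clear of the look-alikes at (112,362) and (230,500).

```bash
cat > d.py <<'E'
from h import *
def ld(n):
    d=np.load(f'w_{n}.npz'); im=d['im']; H,S,V=cv2.split(cv2.cvtColor(im,cv2.COLOR_BGR2HSV)); return im,d['P'],H,S,V
def circ(q):
    A=np.c_[2*q,np.ones(len(q))]; s=np.linalg.lstsq(A,(q**2).sum(1),rcond=None)[0]; return s[:2],np.sqrt(s[2]+s[:2]@s[:2])
# face
im,P,H,S,V=ld('fix'); z=P[...,2]
reg=(abs(P[...,0]-.6)<.09)&(abs(P[...,1]-.017)<.09)&(z>.07)&(z<.14)&(S<60)
q=P[reg]; n=np.array([-.147,.055,.988]);n/=np.linalg.norm(n); c=np.array([.598,.0176,.1055])
for t in (.008,.004,.003,.002,.002,.002):
    q=P[reg]; q=q[abs((q-c)@n)<t]; c=q.mean(0); n=np.linalg.svd(q-c,full_matrices=False)[2][2]; n*=np.sign(n[2])
inl=reg&(abs((P-c)@n)<.0025)
cv2.imwrite('pics/mask.png',inl.astype(np.uint8)*255)
yy=np.cross(n,[-n[0],-n[1],0]);yy/=np.linalg.norm(yy); xx=np.cross(yy,n)
uv=np.c_[(P[inl]-c)@xx,(P[inl]-c)@yy]
(rc,rs,ra)=cv2.minAreaRect((uv*1000).astype(np.float32)); print('slope',np.arccos(n[2]),'yaw by slope',np.arctan2(xx[1],xx[0]),'rect',rc,rs,ra, 'n',n,len(uv))
m8=inl.astype(np.uint8); cn,h=cv2.findContours(m8,cv2.RETR_CCOMP,cv2.CHAIN_APPROX_NONE)
ho=[k for k,hh in zip(cn,h[0]) if hh[3]>=0]; k=max(ho,key=len)[:,0]
qq=P[k[:,1],k[:,0]]; cc,r=circ(np.c_[(qq-c)@xx,(qq-c)@yy]); print('hole',c+cc[0]*xx+cc[1]*yy,r,'rect ctr',c+rc[0]/1e3*xx+rc[1]/1e3*yy)
# brush
im,P,H,S,V=ld('brush'); z=P[...,2]; near=(abs(P[...,0]-.53)<.05)&(abs(P[...,1]-.25)<.05)
o=near&(H>8)&(H<25)&(S>120)&(z>.1); q=P[o]; print('handle z',q.min(0),q.max(0))
t=q[q[:,2]>q[:,2].max()-.003]; print('top face mean',t.mean(0),len(t), np.ptp(t,0))
s=q[(q[:,2]<q[:,2].max()-.008)]
for lo in np.arange(.11,.16,.01):
    w=s[(s[:,2]>lo)&(s[:,2]<lo+.01)]
    if len(w)>20: print('sl',lo,*circ(w[:,:2]),len(w))
red=near&((H<6)|(H>174))&(S>120); f=red&(z<.02)
k=cv2.findContours(((red&(z<.02))).astype(np.uint8),cv2.RETR_EXTERNAL,cv2.CHAIN_APPROX_NONE)[0]; k=max(k,key=len)[:,0]; q=P[k[:,1],k[:,0]]; 
from scipy.spatial import ConvexHull
fp=P[f][:,:2]; 
med=np.array([.53,.25])
from scipy.optimize import least_squares
e=q[np.hypot(*(q[:,:2]-fp.mean(0)).T)>.03][:,:2]
sol=least_squares(lambda p:np.hypot(*(e-p).T)-.048,med,loss='soft_l1',f_scale=.001); print('foot',sol.x,np.abs(sol.fun).mean(),fp.min(0),fp.max(0))
bl=near&(V<90)&(S<100)&(z>.09)&(z<.125); q=P[bl];print('flange',q.min(0),q.max(0),np.median(q,0))
fl=q[abs(q[:,2]-.105)<.003]; print('flange top',fl.min(0),fl.max(0),len(fl))
# cover
im,P,H,S,V=ld('cover'); z=P[...,2]; near=(abs(P[...,0]-.53)<.07)&(abs(P[...,1]+.226)<.06)
pl=near&(z>.003)&(z<.009)&(S<40)&(V>150); y=near&(H>18)&(H<35)&(S>120)
k=(pl|y&(z<.02)).astype(np.uint8); k=cv2.morphologyEx(k,cv2.MORPH_OPEN,np.ones((3,3)));print('plate',cv2.minAreaRect(P[k>0][:,:2].astype(np.float32)*1000),np.median(P[pl],0))
y=y&(z>.047); print('grip top',cv2.minAreaRect(P[y][:,:2].astype(np.float32)*1000),np.median(P[y],0),y.sum())
# bystanders
E
python3 d.py
```

```text
slope 0.16649626886503846 yaw by slope -0.3737169997494447 rect (-4.7831268310546875, -0.9503707885742188) (101.60794067382812, 84.15072631835938) 0.36462175846099854 n [-0.15428901  0.06050375  0.98617149] 5560
hole [0.60057843 0.01455335 0.10613592] 0.02371807140947755 rect ctr [0.59993195 0.0145846  0.10603286]
handle z [0.51213414 0.20004958 0.10462739] [0.57284424 0.29942338 0.35205331]
top face mean [0.56495254 0.21803032 0.35088735] 50 [0.00262399 0.05210296 0.00213751]
sl 0.11 [0.530134   0.24571173] 0.008862274453944876 49
sl 0.12 [0.53036596 0.24574091] 0.008721124752502408 55
sl 0.13 [0.53025012 0.24567675] 0.008768222656339022 56
sl 0.13999999999999999 [0.53032351 0.24563857] 0.008717113650718703 63
sl 0.14999999999999997 [0.53025964 0.24571825] 0.008773455044853266 75
foot [0.53011034 0.24576813] 0.00370588585023658 [0.49163627 0.20007634] [0.57809594 0.29318655]
flange [0.51225218 0.22470223 0.1035682 ] [0.5518626  0.26565864 0.10804892] [0.53683517 0.24464729 0.1055283 ]
flange top [0.51225218 0.22470223 0.1035682 ] [0.5518626  0.26565864 0.10774162] 804
plate ((536.7235107421875, -234.13848876953125), (89.79383850097656, 69.98226165771484), 1.1914842128753662) [ 0.54382872 -0.23206669  0.00658862]
grip top ((551.0471801757812, -229.368408203125), (113.14717102050781, 66.44100952148438), 89.86817932128906) [ 0.57126073 -0.2494329   0.24392477] 5286
```

```bash
cat >> h.py <<'E'
D=np.diag([1.,-1,-1])
YAW,SL=-.368,.1665
FACE=np.array([.6003,.0146,.1061])
RF=R.from_euler('ZY',[YAW,-SL]).as_matrix()   # x up-slope, z normal
RV=lambda M:R.from_matrix(M).as_rotvec()
def st(t=''):
    s=manip.state(); print(t,round(s['clock'],2),'p',np.round(s['tool_pos'],4),'F',np.round(s['contact_force'],2),'w',round(s['gripper_width'],4),'gf',round(s['grasp_force'],1)); return s
BR=np.array([.5302,.2457]); GZ=.120; L=GZ-.014
E
cat > e.py <<'E'
from h import *
print(RF[:,2])
Rb=R.from_euler('z',YAW).as_matrix()@D
manip.move_pose([*BR,.21],RV(Rb)); manip.set_gripper(.05,40); manip.move_linear([*BR,GZ],.12); st('down')
manip.set_gripper(0.0,40); st('grip')
manip.move_linear([*BR,GZ+.15],.15); st('up')
Rt=RF@D; n=RF[:,2]
def tip(depth): return FACE+n*(L-depth)
print(inverse_kinematics(tip(-.04),RV(Rt)))
manip.move_linear(tip(-.045),.2,rot=RV(Rt)); st('over')
im,P,_=cap('side'); cv2.imwrite('pics/over.png',cv2.resize(im[140:330,190:300],None,fx=4,fy=4))
im,P,_=cap('wrist'); cv2.imwrite('pics/overw.png',im)
E
python3 e.py
```

```text
[-0.15463582  0.05962201  0.98617087]
down 6.27 p [0.5308 0.246  0.1207] F [0.98 0.23 0.71] w 0.0504 gf 0.0
grip 6.87 p [0.5304 0.2457 0.1204] F [-1.    0.65  1.58] w 0.0168 gf 40.0
up 8.02 p [0.5295 0.2454 0.2686] F [-0.09 -0.16 -1.  ] w 0.0167 gf 40.0
[ 0.03555295 -0.02180374  1.90998031 -0.0730478   1.10115174  2.00245036]
over 9.3 p [0.5769 0.0242 0.255 ] F [ 0.01  0.34 -0.95] w 0.0168 gf 40.0
```

View pics/overw.png

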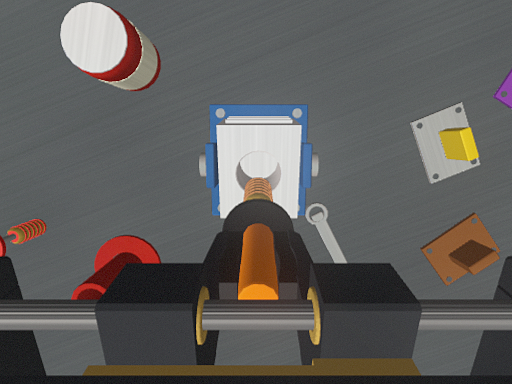

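```bash
python3 -c "
import cv2;i=cv2.imread('pics/over.png');print(i.shape);cv2.imwrite('pics/over2.png',cv2.resize(i,(347,600)))"
```

```text
(760, 440, 3)
```

View pics/over2.png

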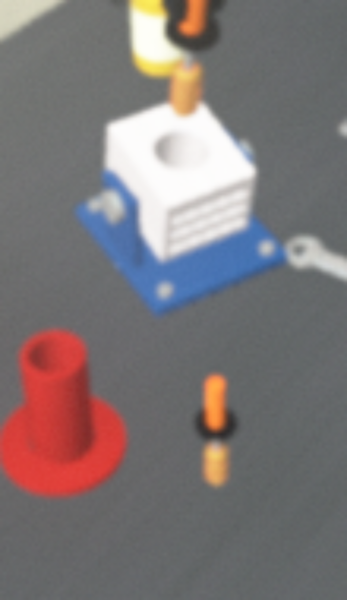

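The wrist view shows the bristles (258,187) in line with the port (260,165), and the side view shows them above it. I'll insert now.

```bash
cat > f.py <<'E'
from h import *
n=RF[:,2]
def tip(depth): return FACE+n*(L-depth)
def down():
    manip.move_linear(tip(.050),.12); s=st('50')
    for d in (.054,.057):
        manip.move_linear(tip(d),.05); s=st(d)
        if np.array(s['contact_force'])@n>6: break
down(); manip.move_linear(tip(.002),.12); st('mouth'); down(); manip.dwell(.2)
im,P,_=cap('wrist'); cv2.imwrite('pics/in.png',im)
manip.move_linear(tip(-.045),.2); st('out')
Rb=R.from_euler('z',YAW).as_matrix()@D
manip.move_linear([*BR,GZ+.12],.2,rot=RV(Rb)); st('above'); manip.dwell(.2)
im,P,_=cap('wrist'); cv2.imwrite('pics/ab.png',im)
E
python3 f.py; python3 -c "
import cv2,numpy as np;cv2.imwrite('pics/v5.png',cv2.resize(np.hstack([cv2.imread('pics/in.png'),cv2.imread('pics/ab.png')]),(800,300)))"
```

```text
50 10.34 p [0.5923 0.018  0.1622] F [ 0.42  0.56 -1.06] w 0.0168 gf 40.0
0.054 10.59 p [0.5924 0.0177 0.1578] F [-1.11  0.73 -0.98] w 0.0171 gf 40.0
0.057 10.84 p [0.5925 0.0175 0.1542] F [-0.6  -0.52 -0.03] w 0.0168 gf 40.0
mouth 11.45 p [0.5841 0.0208 0.2086] F [-0.86  1.26 -1.13] w 0.017 gf 40.0
50 12.0 p [0.5912 0.0178 0.1604] F [ 0.75 -0.18 -1.07] w 0.0173 gf 40.0
0.054 12.25 p [0.5926 0.0178 0.158 ] F [-1.02  0.4  -0.35] w 0.0169 gf 40.0
0.057 12.5 p [0.5927 0.0175 0.1544] F [ 0.74  0.69 -1.57] w 0.0172 gf 40.0
out 13.41 p [0.5765 0.0236 0.2543] F [ 0.07 -0.41 -1.24] w 0.0171 gf 40.0
above 14.69 p [0.5303 0.2449 0.2399] F [-0.39 -0.22 -0.87] w 0.0173 gf 40.0
```

View pics/v5.png

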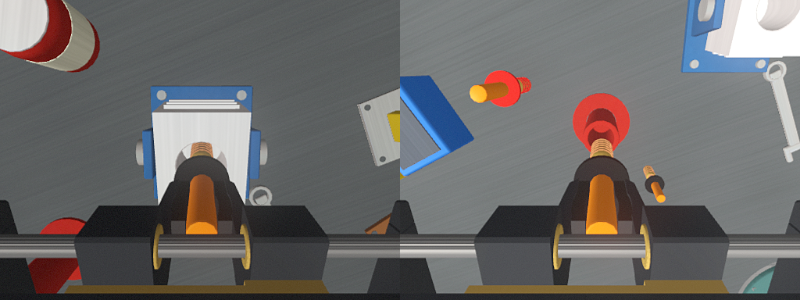

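The left view shows the bristles deep in the port with no side contact. The right view shows them (600,150) over the stand's bore. Next I'll seat the brush, then look at it and the cover.

```bash
cat > g.py <<'E'
from h import *
manip.move_linear([*BR,GZ+.02],.15); st(); manip.move_linear([*BR,GZ-.001],.05); manip.dwell(.3); st('seated')
manip.set_gripper(.06,20); manip.dwell(.2); st('open')
manip.move_linear([*BR,.253],.15); manip.dwell(.1)
im,P,_=cap('wrist'); np.savez('w_b2.npz',im=im,P=P); cv2.imwrite('pics/b2.png',im)
H,S,V=cv2.split(cv2.cvtColor(im,cv2.COLOR_BGR2HSV)); z=P[...,2]
m=(H>8)&(H<25)&(S>120)&(z>.1)&(z<.19)&(abs(P[...,0]-.53)<.03)&(abs(P[...,1]-.2457)<.03);q=P[m]
print('handle top',q[:,2].max())
for lo in (.11,.15):
    w=q[(q[:,2]>lo)&(q[:,2]<lo+.008)]; A=np.c_[2*w[:,:2],np.ones(len(w))]; print(lo,np.linalg.lstsq(A,(w[:,:2]**2).sum(1),rcond=None)[0][:2])
bl=(V<90)&(S<100)&(z>.09)&(z<.125)&(abs(P[...,0]-.53)<.03)&(abs(P[...,1]-.2457)<.03); print('flange z',np.median(P[bl],0))
manip.move_pose([.5,-.05,.27],RV(D)); 
manip.move_pose([.552,-.234,.153],RV(D)); manip.dwell(.1); st()
im,P,_=cap('wrist'); H,S,V=cv2.split(cv2.cvtColor(im,cv2.COLOR_BGR2HSV)); z=P[...,2]
near=(abs(P[...,0]-.535)<.07)&(abs(P[...,1]+.23)<.06)
y=near&(H>18)&(H<35)&(S>120)&(z<.06)
g=y&(z>.048); print('grip top',cv2.minAreaRect(P[g][:,:2].astype(np.float32)*1000),np.median(P[g],0),g.sum())
pl=near&(z>.003)&(z<.009)&(S<40)&(V>120); k=cv2.morphologyEx(pl.astype(np.uint8),cv2.MORPH_OPEN,np.ones((3,3)))
print('plate',cv2.minAreaRect(P[k>0][:,:2].astype(np.float32)*1000),np.median(P[pl],0))
E
python3 g.py
```

```text
15.76 p [0.5309 0.246  0.1408] F [ 0.92 -0.25 -0.56] w 0.0172 gf 40.0
seated 16.62 p [0.5303 0.2458 0.1197] F [-2.18 -0.42  4.92] w 0.0168 gf 40.0
open 17.59 p [0.5302 0.2457 0.119 ] F [-0.31  0.8  -1.08] w 0.0599 gf 0.0
handle top 0.16628729999612182
0.11 [0.53043187 0.24558335]
0.15 [0.53059596 0.2455355 ]
flange z [0.53693719 0.23995735 0.10561149]
 20.93 p [ 0.553  -0.2328  0.1546] F [-0.91 -0.26  0.11] w 0.0602 gf 0.0
grip top ((537.231201171875, -234.3479461669922), (40.0370979309082, 13.040446281433105), 1.67385733127594) [ 0.53866862 -0.23394872  0.05150018] 590
plate ((536.779541015625, -234.1560821533203), (90.37869262695312, 70.03150939941406), 1.230847716331482) [ 0.54434174 -0.23397172  0.00657645]
```

The brush is seated (flange at 105 mm, axis upright). Next, the cover.

```bash
cat > i.py <<'E'
from h import *
C=np.array([.537,-.2343]); hz=.013; n=RF[:,2]
Rg=R.from_euler('z',.0225).as_matrix()@D
manip.move_pose([*C,.11],RV(Rg)); manip.move_linear([*C,hz],.1); manip.dwell(.1); st('at grip')
manip.set_gripper(0.,60); st('grip')
manip.move_linear([*C,.10],.12); manip.move_linear([*C,.2],.15); manip.dwell(.3)
F0=[]
for _ in range(10): manip.dwell(.03); F0.append(manip.state()['contact_force'])
print('F0',np.mean(F0,0),np.std(F0,0)); st('up')
manip.move_linear(FACE+n*(hz+.06),.2,rot=RV(RF@D)); manip.dwell(.3); st('over')
im,P,_=cap('wrist'); np.savez('w_c2.npz',im=im,P=P); cv2.imwrite('pics/c2.png',im)
im,P,_=cap('side'); cv2.imwrite('pics/c3.png',cv2.resize(im[130:260,180:320],(560,520)))
E
python3 i.py;  python3 -c "
import cv2,numpy as np;a=cv2.resize(cv2.imread('pics/c2.png'),(400,300));b=cv2.resize(cv2.imread('pics/c3.png'),(323,300));cv2.imwrite('pics/v6.png',np.hstack([a,b]))"
```

```text
at grip 22.49 p [ 0.5378 -0.2347  0.014 ] F [ 0.13  0.28 -0.15] w 0.0606 gf 0.0
grip 23.26 p [ 0.537  -0.2342  0.013 ] F [-0.34  0.15 -0.23] w 0.0133 gf 60.0
F0 [-0.19708154 -0.00302101 -2.00365725] [0.37427471 0.4316134  0.31424059]
up 25.58 p [ 0.537  -0.2343  0.2   ] F [-0.45  0.17 -1.85] w 0.0138 gf 60.0
over 27.33 p [0.589  0.0184 0.1781] F [-0.22  0.64 -2.58] w 0.0138 gf 60.0
```

View pics/v6.png

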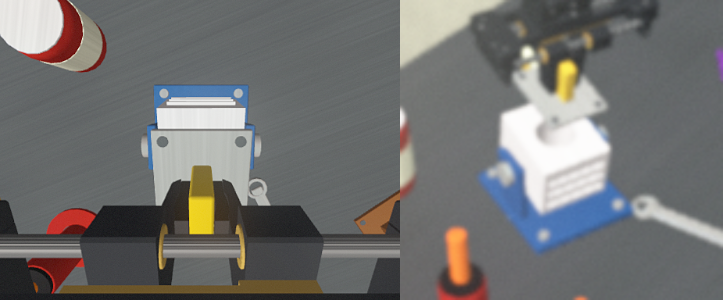

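The cover hangs level with the face above it, aligned both ways. I'll check its measured pose against the face, then press.

```bash
cat > j.py <<'E'
from h import *
n=RF[:,2]; hz=.013
d=np.load('w_c2.npz'); im,P=d['im'],d['P']; H,S,V=cv2.split(cv2.cvtColor(im,cv2.COLOR_BGR2HSV))
def meas(im,P,off):
    H,S,V=cv2.split(cv2.cvtColor(im,cv2.COLOR_BGR2HSV)); q=(P-FACE)@RF
    m=(S<60)&(V>70)&(abs(q[...,2]-off)<.006)&(abs(q[...,0])<.06)&(abs(q[...,1])<.05)
    k=q[m]; c=k.mean(0); nn=np.linalg.svd(k-c,full_matrices=False)[2][2]; nn*=np.sign(nn[2])
    rect=cv2.minAreaRect((k[:,:2]*1000).astype(np.float32))
    print('n in face frame',nn.round(4),'off at centre',c[2]-(-c[0]*-nn[0]-c[1]*-nn[1])/nn[2]*-1 if 0 else (c@nn).round(4),'x',k[:,0].min().round(4),k[:,0].max().round(4),'y',np.percentile(k[:,1],[.5,99.5]).round(4),rect,len(k))
meas(im,P,.066)
def F(k=6):
    f=[]
    for _ in range(k): f.append(manip.state()['contact_force']); manip.dwell(.02)
    return np.mean(f,0)
rot=RV(RF@D)
manip.move_linear(FACE+n*(hz+.006),.1,rot=rot); manip.dwell(.2); f0=F(10)@n; print('free',f0)
off=.006
while off>-.012:
    off-=.001 if F(3)@n<3 else .0004
    manip.move_linear(FACE+n*(hz+off),.02,rot=rot); manip.dwell(.1); f=F()@n; print(round(off,4),round(f,2))
    if f>8.3: break
s=st('pressed'); manip.dwell(.3); print('F·n',F(15)@n, F(10)@RF, s['moment'])
im,P,_=cap('wrist'); cv2.imwrite('pics/p1.png',im); meas(im,P,.006)
im,P,_=cap('side'); cv2.imwrite('pics/p2.png',cv2.resize(im[130:260,180:320],(560,520)))
a=cv2.resize(cv2.imread('pics/p1.png'),(400,300));b=cv2.resize(cv2.imread('pics/p2.png'),(323,300));cv2.imwrite('pics/v7.png',np.hstack([a,b]))
E
python3 j.py
```

```text
n in face frame [0.0088 0.001  1.    ] off at centre 0.0666 x -0.0144 0.0457 y [-0.0354  0.0337] ((15.605867385864258, -0.8136749267578125), (70.18345642089844, 60.096527099609375), 89.90460205078125) 8870
free -2.4014349883388975
0.005 -2.14
0.004 -1.79
0.003 -2.0
0.002 -2.12
0.001 -2.22
0.0 -2.58
-0.001 4.6
-0.0014 8.33
pressed 32.49 p [0.5986 0.0154 0.1185] F [-4.9   0.57  8.5 ] w 0.0133 gf 60.0
F·n 8.603981271222992 [-3.78959724 -1.45327693  8.65154246] [ 0.12669314  0.77963612 -0.07672643]
n in face frame [ 0.0147 -0.0013  0.9999] off at centre 0.0055 x -0.0171 0.0502 y [-0.0415  0.041 ] ((16.521892547607422, -0.18891143798828125), (67.2988052368164, 83.87259674072266), 0.02652014046907425) 10517
```

View pics/v7.png

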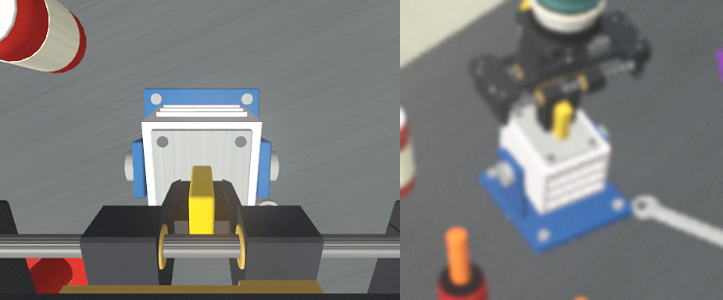

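```bash
cat > k.py <<'E'
from h import *
manip.dwell(.1)
def fit(k):
    for _ in range(4):
        c=k.mean(0); nn=np.linalg.svd(k-c,full_matrices=False)[2][2]; nn*=np.sign(nn[2]); r=(k-c)@nn; k=k[abs(r)<2.5*r.std()+1e-4]
    return nn.round(4),round((c@nn),4),len(k),r.std().round(5),c.round(3)
im,P,_=cap('wrist'); q=(P-FACE)@RF; x,y,z=q[...,0],q[...,1],q[...,2]
H,S,V=cv2.split(cv2.cvtColor(im,cv2.COLOR_BGR2HSV))
pl=(abs(z-.0055)<.004)&(abs(y)<.032)&(x>-.02)&(x<.042)&(S<60)
fc=(abs(z)<.003)&(abs(y)<.0405)&((abs(y)>.0375)|(x>.0475))&(x<.049)&(S<60)&(x>-.02)
print('plate',fit(q[pl]));print('face',fit(q[fc]))
# edges: z>0.003 plate, else face
for x0 in (0,.02,.035):
    b=(abs(x-x0)<.004)&(abs(y)<.06)&(abs(z)<.012)&(S<70); p=b&(z>.003); print(x0,'plate y',y[p].min().round(4),y[p].max().round(4),'face y',y[b].min().round(4),y[b].max().round(4))
b=(abs(y)<.03)&(abs(z)<.012)&(x<.07)&(S<70);p=b&(z>.003);print('plate xmax',x[p].max().round(4),'face xmax',x[b&(z>-.004)].max().round(4))
s=manip.state();print(s['moment'],rotm(s['tcp_rot'])@D-RF,R.from_matrix(RF.T@rotm(s['tcp_rot'])@D).as_rotvec())
E
python3 k.py
```

```text
plate (array([-3.3e-03,  4.0e-04,  1.0e+00]), np.float64(0.006), 6833, np.float64(0.00059), array([0.024, 0.   , 0.006]))
face (array([5.0e-04, 1.6e-03, 1.0e+00]), np.float64(0.0), 1440, np.float64(0.00056), array([ 0.026, -0.   ,  0.   ]))
0 plate y -0.0349 0.0346 face y -0.0423 0.0419
0.02 plate y -0.0353 0.0347 face y -0.0423 0.042
0.035 plate y -0.0353 0.0349 face y -0.0423 0.0419
plate xmax 0.0456 face xmax 0.0502
[ 0.10551682  0.70431355 -0.01839162] [[-9.18887098e-05  4.09454414e-05 -4.50828095e-04]
 [-3.67066091e-05 -1.57993288e-05  2.88105286e-05]
 [ 4.31001327e-04  1.44606614e-04 -7.25397435e-05]] [ 1.35318513e-04 -4.37066284e-04 -6.72764536e-05]
```

The cover is flush (6.0 mm offset, under 4 mrad), centred within 1 mm, with long sides matched. I'll confirm the force is steady and hand in.

```bash
cat > l.py <<'E'
from h import *
f=[]
for _ in range(25): f.append(np.array(manip.state()['contact_force'])@RF); manip.dwell(.03)
f=np.array(f); print(f.mean(0),f.std(0)); st()
if 7<f[:,2].mean()<11: print(order.close_job())
E
python3 l.py
```

```text
[-3.50455168 -1.21368141  8.58344441] [0.43179751 0.35922596 0.38173705]
 34.29 p [0.5987 0.0153 0.1185] F [-4.92  1.02  8.34] w 0.0136 gf 60.0
the job is handed in; nothing more can be done
None
```

The job is handed in at about 34 s on the robot's clock: I scrubbed the port down, up and down again (by command, about 3 mm short of the bottom), set the brush back upright in its stand, and am holding the cover flush and centred on the face, still gripped, at about 10.5 N (8.6 N at the wrist plus the cover's weight).

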